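# Hang a hand stamp in the empty place of a rotary stamp rack

## Task

Hang the loose hand stamp in the empty fork of the rotary stamp rack. Push the rack round by its tall peg, anticlockwise seen from above, until you feel it come up against its stop, which brings the empty fork to the gap in the guard ring; then slide the stamp in through the gap, home in the fork, and let it down behind the lip so that it hangs upright. Work gently, never forcing the rack or the stamp, and leave the jar, the cover-slip box and the dropper bottle on the desk where they are.

Things in the scene. Friction and masses are not known exactly. Their poses are not given: they have to be found in the camera images.
- rack: Turning part of the rotary stamp rack: grey hub (84 mm across) with five forks 72 degrees apart, on a fixed stand. Origin on the vertical turning axis at desk height; own -x points along the empty fork, +x to the tall peg. The other four forks hold fastened stamps like the loose one, tops 125 mm above the desk. It turns with a steady drag of 0.25 N m and stays where it is left.
- peg_top (a point): Top of the rack's upright steel peg, 10 mm in diameter, 60 mm from the axis, opposite the empty fork; 183 mm above the desk, clear of the hung stamps from 130 mm up. The rack starts 0.9 to 1.5 rad clockwise (from above) of its stop. The stop is out of sight and its angle is not reported; it is to be felt: about 4 N at the peg while turning, much more at the stop.
- hub_top (a point): Top of the hub, on the turning axis, 99 mm above the desk. Round the rack runs a fixed guard ring of 8 mm steel bar, 170 mm across its centre line, centred on this axis, its top 85 mm above the desk. Its only gap is 23 mm wide and looks 0 to 0.75 rad round from world -x towards -y (not reported). With the rack at its stop the empty fork faces the middle of the gap.
- slot_seat (a point): Seat of the empty fork: on its mid line, 48 mm from the axis, on the prongs' upper face, 85 mm above the desk; axes as the rack's. A hung stamp has its neck in the slot and the underside of its knob on the prongs, between hub and lip. The slot's end is the hub: there a stamp's axis is 47 mm from the rack's axis.
- slot_mouth (a point): Open outer end of the empty fork, on its mid line, 75 mm from the axis, on the prongs' upper face. Two prongs 6 mm thick, each 12 mm wide with a rounded end, leave a 13 mm slot. A lip 3 mm high crosses each prong 65 to 71 mm from the axis, so a stamp comes in with its knob raised over it. The stamp's neck can get in only through the ring's gap.
- stamp_center (a point): Middle, half-way up, of the loose hand stamp that stands upright on the desk, 45 mm above its underside. Round, 90 mm tall: foot 34 mm across up to 22 mm, steel neck 10 mm across from 22 to 50 mm, wooden knob 28 mm across from 50 to 90 mm above its underside. z up along the stamp. About 60 g.
- stamp: The same loose hand stamp; origin at the centre of its underside, z up along it.
- jar: Yellow-capped specimen jar, 54 mm across, 76 mm tall, origin at the centre of its underside. Not to be disturbed.
- slips: Small flat cover-slip box, 38 x 38 x 19 mm, origin at the centre of its underside. Not to be disturbed.
- oil: Small brown dropper bottle with a black cap, 25 mm across, 66 mm tall, origin at the centre of its underside. Not to be disturbed.
There are look-alikes about, which are no part of the job. Leave any green look-alike of the stamp alone.

How it is judged:
On the way:
1. the empty fork has been turned well away from where it started, before the stamp is hung (distance of slot_seat from where it was at the start of the episode above 0.035 m and distance between stamp and slot_seat above 0.09 m), for 0.2 s.
At the end, for the whole second after the job is handed in: The stamp hangs upright (within 0.08 rad) in the empty fork, its axis within 5 mm of the seat, the underside of its knob down on the prongs behind the lip (within 2 mm), released and at rest (horizontal distance between stamp_center and slot_seat below 0.005 m and z of stamp_center in the frame of slot_seat between -0.007 and -0.0033 m and angle between stamp_center's own z axis and vertical below 0.08 rad and linear speed of stamp below 0.02 m/s and contact force between stamp and rack above 0.1 N); the robot touches nothing.
It fails at once if the rack is forced: more than 20 N between fingers and rack (contact force between the fingers and rack above 20 N).
It fails at once if the stamp is forced: more than 25 N between stamp and rack (contact force between stamp and rack above 25 N).
It fails at once if the jar, the cover-slip box or the dropper bottle is moved by more than 15 mm (distance of any of oil, jar, slips from where it was at the start of the episode above 0.015 m).
It also fails if it takes over 72 s, if anything falls off the work surface, if the arm or the gripper's body presses on something with over 40 N, if the wrist force passes 120 N, or if a joint passes its speed limit or range.

## Robot

A 7-joint arm with a two-finger parallel gripper is mounted at the origin on the work surface; the furniture and walls round the work are solid. World frame = base frame: x ahead of the robot, y to its left, z up, the work surface at z = 0. Lengths are in m, angles in rad, forces in N, time in s.
With the tool pointing down it reaches from about 0.4 to 0.925 m from the base axis. Payload 4.1 kg.
Tool frame: the origin (TCP) lies at the very end of the fingers, on their centre line; the grasp point (between the pads) lies 19 mm behind it; z points along the fingers, y is the line along which they close (so a half turn about z gives the same grasp; the last joint's range is limited). The gripper opens to 85 mm and grips with 20 to 120 N. Pads are 22 mm wide; open, the fingers measure 114 mm over their backs; the gripper's body (76 mm by 85 mm) begins 54 mm behind the grasp point. The pads swing forward as they close: fully open they stand 13 mm farther back than shut.
Start: joints at [-1.356, 0.398, 0.045, 1.537, -0.019, 1.207, -0.051], TCP at [0.201, 0.618, 0.231] pointing down, gripper open.
Joint ranges: [-2.82, 2.82], [-0.49, 2.23], [-1.37, 1.46], [0, 2.46], [-1.36, 4.5], [0.23, 2], [-2.94, 2.94]. Speed limits (rad/s): [2.57, 2.57, 3.14, 3.14, 3.14, 3.14, 3.14].

## Interface

Orientations are given as a rotation vector (axis times angle).
In Python, from rig import status, eyes, ticket gives the robot as it stands.
- The arm moves only by the tool step_arm, never from a script. Its argument "targets" is a list of rows, each a list of 7 numbers: the turn, a rotation vector about the tool's x, y, z in degrees, then the shift along the tool's x, y, z in cm, then the closure, from 0 (fully open) to 1 (shut). In form: [[ax, ay, az, x, y, z, gripper], ...]. A call has 1 to 20 rows; each row shifts and turns the commanded pose from where the row before left it, along the tool's axes as they then stand; what a row does not reach is not made up. A row lasts 1/12 s, in which the tool goes at most 41.7 mm and 7.16 degrees, less where a joint would pass 70% of its speed; a pose out of reach is approached as far as the arm can. A call is refused whole if a number of a shift passes 4.17 or a number of a turn 7.16, either way. A call with a gripper value outside its range is refused whole. The fingers move at their own pace and stop on an object; "newtons" is the grip in N (left out, the last holds). Time passes only in rows, so rows that do not move let the fingers close. It gives the time, the measured TCP pose, the force, the opening and the grip force at its end, in the units of the state.
- status.observe(): the state, without advancing time (a new reading comes with each control period).
- eyes.capture(name): name is "scene" or "top" or "wrist"; returns the picture (420x560x3 uint8, red, green, blue); there is no depth.
- eyes.get_calibration(name): a dict with "camera_matrix" (3x3 intrinsics, pixels), "extrinsics" (4x4, takes a point from world to camera coordinates). Camera axes: x right, y down, z forward; pixel columns grow to the right and rows downward; lengths in m; the calibration is good to about 2 mm. The wrist camera is an equidistant fisheye: a pixel r from the principal point sees the ray r / f radians off the axis. A picture is of the moment at which its call begins: read the wrist's pose just before it. get_calibration takes no time and is no camera call; for the wrist camera it gives the pose at the moment of the call.
- ticket.sign_off(): hands the job in; it is judged then, once.
The state is a dict: "time": time; "joint_pos": joint angles; "qvel": joint speeds; "effort": joint torques, N m; "tool_pos": TCP position; "orientation": TCP orientation; "wrist_force": force on the tool from outside, world axes, zero at the start; "moment": the same for the moment, N m; "grip_width": finger opening in m; "gripper_force": force on a finger pad.
Only numpy, scipy, OpenCV 4.12 (cv2) and the standard library are available. Lean on these libraries where they do the work, as an engineer would, in place of code of your own. Each camera call takes 0.05 s, during which the arm holds its last target. There are 200 camera calls.

## Working session

There is one attempt and no reset: what is moved stays moved. The work goes in short steps, Python scripts to look and compute and a tool call to move; the robot and the scene stay as the last step left them, time stands still between calls to the robot, and variables do not carry over. Pictures are saved under pics/ and viewed, at most 10 in all, crops included, and the job is handed in when it is done.

Besides the shell and the picture viewer there is one more tool, called after "Call:" by a JSON object that holds its "api" and its "payload". step_arm: Moves the arm, as the interface text tells. Its arguments: {"type":"object","properties":{"targets":{"type":"array","items":{"type":"array","items":{"type":"number"}}},"newtons":{"type":"number"}},"required":["targets"]}

```bash
mkdir -p pics; ls
python3 - <<'E'
from rig import status, eyes
import cv2,numpy as np
s=status.observe(); print({k:np.round(v,3).tolist() for k,v in s.items()})
for n in("scene","top"):
    cv2.imwrite(f"pics/{n}0.png",eyes.capture(n)[:,:,::-1]); c=eyes.get_calibration(n); print(n,np.round(c["camera_matrix"],1).tolist(),np.round(c["extrinsics"],3).tolist())
E
```

```text
pics
{'time': 0.0, 'joint_pos': [-1.356, 0.399, 0.045, 1.538, -0.019, 1.207, -0.051], 'qvel': [-0.001, -0.001, -0.001, -0.002, 0.002, -0.001, -0.002], 'effort': [0.0, -47.511, 1.365, -25.422, 0.011, 0.009, -0.0], 'tool_pos': [0.2, 0.618, 0.23], 'orientation': [-0.491, -3.103, 0.003], 'wrist_force': [-0.518, -0.343, -0.795], 'moment': [0.044, -0.005, -0.052], 'gripper_force': 0.0, 'grip_width': 0.086}
scene [[413.7, 0.0, 277.3], [0.0, 413.7, 210.0], [0.0, 0.0, 1.0]] [[0.685, -0.728, -0.004, -0.336], [-0.551, -0.515, -0.657, 0.401], [0.476, 0.452, -0.754, 0.927], [0.0, 0.0, 0.0, 1.0]]
top [[419.7, 0.0, 283.3], [0.0, 419.7, 203.6], [0.0, 0.0, 1.0]] [[-0.004, -1.0, -0.004, 0.036], [-0.983, 0.005, -0.185, 0.541], [0.185, 0.003, -0.983, 1.023], [0.0, 0.0, 0.0, 1.0]]
```

View pics/top0.png

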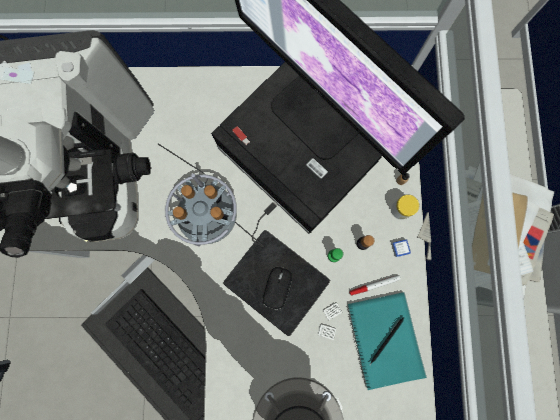

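View pics/scene0.png

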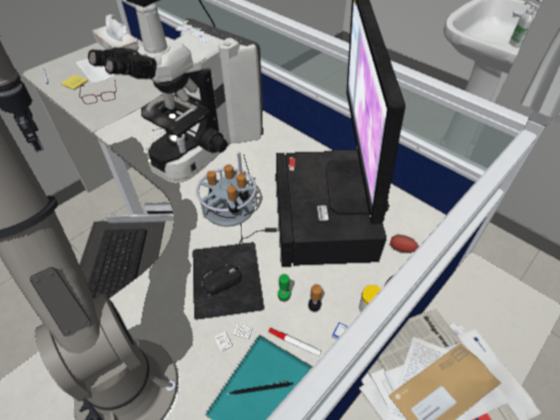

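The top view shows the rack at about (200,207). Candidates for the stamp are the brown knob at (367,241) and the green look-alike at (335,255); the brown object at (402,177) is probably the dropper bottle. The jar is at (407,205) and the slip box at (400,247). I'll check these in an enlarged crop.

Run:
```python
import cv2,numpy as np
t=cv2.imread("pics/top0.png"); s=cv2.imread("pics/scene0.png")
f=lambda im,x,y,w,h:cv2.resize(im[y:y+h,x:x+w],(400,300),interpolation=cv2.INTER_CUBIC)
cv2.imwrite("pics/c1.png",np.vstack([np.hstack([f(t,150,170,100,75),f(t,320,165,120,90)]),np.hstack([f(s,180,145,100,75),f(s,260,260,120,90)])]))
```

```text
(no output)
```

View pics/c1.png

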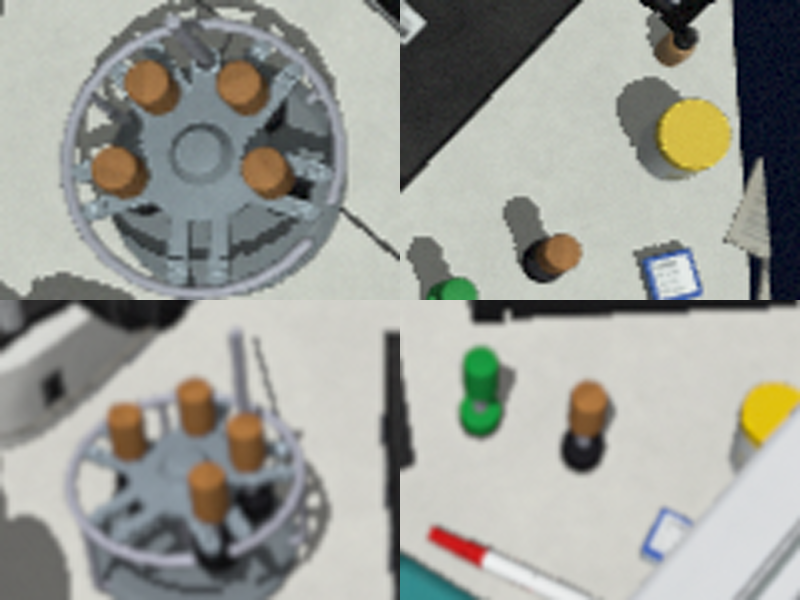

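```bash
cat > h.py <<'E'
import numpy as np,cv2
from rig import status, eyes
def P(n):
    c=eyes.get_calibration(n); return c["camera_matrix"],c["extrinsics"]
def back(n,u,v,z):
    K,E=P(n); R=E[:3,:3];t=E[:3,3]; C=-R.T@t; d=R.T@np.linalg.solve(K,[u,v,1]); return C+d*(z-C[2])/d[2]
def proj(n,X):
    K,E=P(n); x=(E[:3,:3]@np.atleast_2d(X).T).T+E[:3,3]; x=x@K.T; return x[:,:2]/x[:,2:]
E
python3 - <<'E'
from h import *
for n,u,v,z,l in[("top",368.6,240,.09,"knob"),("scene",317,287.6,.09,"knob"),("top",363.5,242.4,.022,"foot"),("top",200,208,.099,"hub"),("scene",227,187.5,.099,"hub"),
 ("top",194,174.5,.183,"peg"),("scene",239.3,153,.183,"peg"),("top",227,230.7,.081,"gapA"),("top",233.3,220.7,.081,"gapB"),("top",199.7,237.5,.085,"mouth"),
 ("top",407,205,.076,"jar"),("top",400.5,247,.019,"slips"),("top",405,176,.066,"oil")]:
    print(l,n,back(n,u,v,z).round(3))
E
```

```text
knob top [ 0.443 -0.173  0.09 ]
knob scene [ 0.445 -0.174  0.09 ]
foot top [ 0.443 -0.173  0.022]
hub top [0.522 0.236 0.099]
hub scene [0.517 0.225 0.099]
peg top [0.584 0.235 0.183]
peg scene [0.583 0.234 0.183]
gapA top [0.468 0.172 0.081]
gapB top [0.493 0.156 0.081]
mouth top [0.451 0.237 0.085]
jar top [ 0.531 -0.275  0.076]
slips top [ 0.431 -0.269  0.019]
oil top [ 0.608 -0.278  0.066]
```

Call:
{"api": "step_arm", "payload": {"targets": [[0,0,0,0,-3.3,-2.0,0],[0,0,0,0,-3.3,-2.0,0],[0,0,0,0,-3.3,-2.0,0],[0,0,0,0,-3.3,-2.0,0],[0,0,0,0,-3.3,-2.0,0],[0,0,0,0,-3.3,-2.0,0],[0,0,0,-3.7,-1.45,0,0],[0,0,0,-3.7,-1.45,0,0],[0,0,0,-3.7,-1.45,0,0],[0,0,0,-3.7,-1.45,0,0],[0,0,0,-3.7,-1.45,0,0],[0,0,0,-3.7,-1.45,0,0],[0,0,0,-3.7,-1.45,0,0],[0,0,0,-3.7,-1.45,0,0],[0,0,0,-3.7,-1.45,0,0],[0,0,0,0,0,0,0],[0,0,0,0,0,0,0]]}}

```text
time: 1.52
tool_pos: [0.4171, 0.2009, 0.351]
orientation: [-0.5, -3.101, 0.001]
wrist_force: [0.2, -0.2, -0.6]
grip_width: 0.0852
gripper_force: 0.0
```

Run:
```python
from h import *
s=status.observe();print(s["time"],s["tool_pos"].__repr__(),s["orientation"],np.round(s["joint_pos"],2))
c=eyes.get_calibration("wrist")
im=eyes.capture("wrist")[:,:,::-1];cv2.imwrite("pics/w1.png",cv2.resize(im,(800,600)))
print(c); np.savez("w1.npz",K=c["camera_matrix"],E=c["extrinsics"])
```

```text
1.5167 array([0.41712334, 0.20089143, 0.35097846]) [-4.99805251e-01 -3.10116193e+00  9.51476299e-04] [-1.04 -0.03  0.49  1.79  0.01  1.38  0.7 ]
{'camera_matrix': array([[325.1922621 ,   0.        , 278.62595323],
       [  0.        , 325.1922621 , 209.09745007],
       [  0.        ,   0.        ,   1.        ]]), 'extrinsics': array([[ 3.14543529e-01,  9.49243036e-01, -1.66206964e-04,
        -3.21838548e-01],
       [ 9.09964937e-01, -3.01478386e-01,  2.84736010e-01,
        -3.91572641e-01],
       [ 2.70233567e-01, -8.97131122e-02, -9.58605955e-01,
         3.99966661e-01],
       [ 0.00000000e+00,  0.00000000e+00,  0.00000000e+00,
         1.00000000e+00]])}
```

View pics/w1.png

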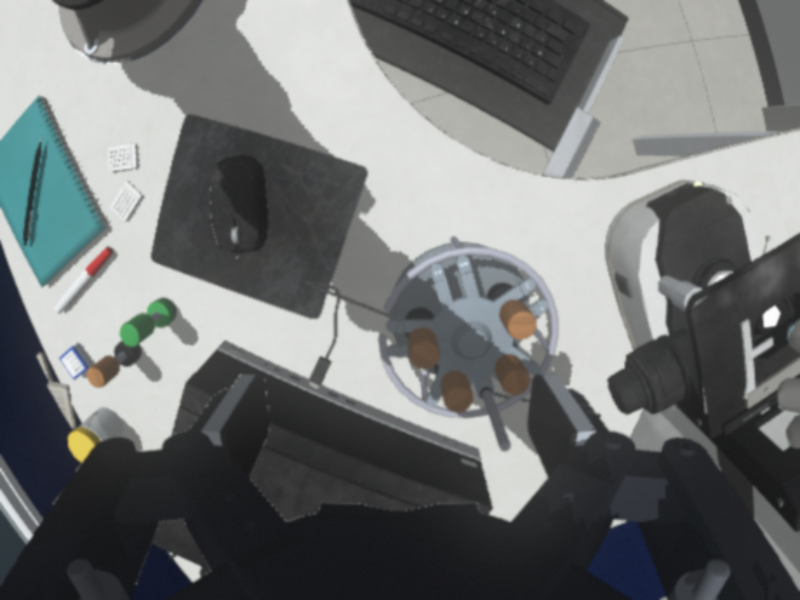

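The wrist view shows the rack at (470,330), with the empty fork pointing up, the peg at (495,420) and the ring end near (412,270). I'll rectify the ring plane to read the angles.

```bash
cat >> h.py <<'E'
def projw(K,E,X):
    x=X@E[:3,:3].T+E[:3,3]; r=np.hypot(x[...,0],x[...,1]); th=np.arctan2(r,x[...,2]); k=th/np.maximum(r,1e-9)
    return np.stack([K[0,0]*x[...,0]*k+K[0,2],K[1,1]*x[...,1]*k+K[1,2]],-1)
def ortho(im,pf,c,z,half,N=400):
    g=np.linspace(-half,half,N); U,V=np.meshgrid(g,g)   # right=-y, down=-x
    X=np.stack([c[0]-V,c[1]-U,0*U+z],-1); p=pf(X.reshape(-1,3)).reshape(N,N,2).astype(np.float32)
    return cv2.remap(im,p[...,0],p[...,1],cv2.INTER_CUBIC)
E
python3 - <<'E'
from h import *
d=np.load("w1.npz"); w=cv2.resize(cv2.imread("pics/w1.png"),(560,420),interpolation=cv2.INTER_AREA); t=cv2.imread("pics/top0.png")
c=(.522,.236)
o=[ortho(t,lambda X:proj("top",X),c,.081,.11),ortho(w,lambda X:projw(d["K"],d["E"],X),c,.081,.11)]
out=[]
for q in o:
    q=cv2.convertScaleAbs(q,alpha=1.3)
    for a in(0,.25,.5,.75,1,1.25):
        p=lambda r:(int(200+r*np.sin(a)/.11*200),int(200+r*np.cos(a)/.11*200))
        cv2.line(q,p(.095),p(.108),(0,0,255),1)
    cv2.circle(q,(200,200),int(.085/.11*200),(0,255,0),1); out.append(q)
cv2.imwrite("pics/o1.png",np.hstack(out))
E
```

```text
(no output)
```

View pics/o1.png

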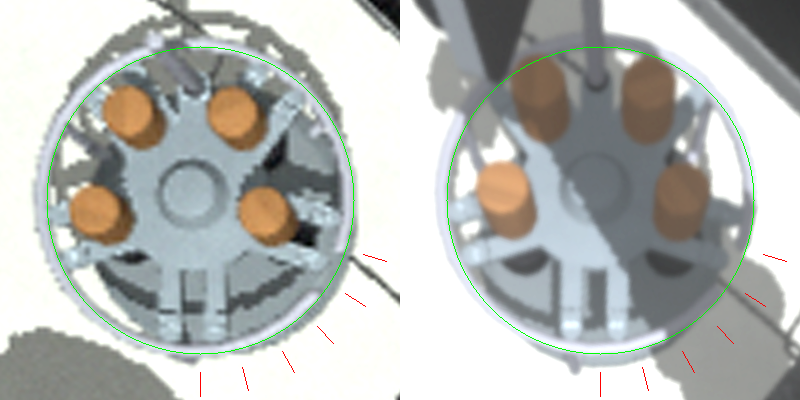

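Run:
```python
from h import *
from scipy.optimize import least_squares as L
d=np.load("w1.npz")
for nm,pt,pw in[("knobtip",(150,165),(428,279)),("peg",(194,174.5),None)]:
    for z in(.1,.15,.2,.25,.3):
        X=back("top",*pt,z); print(nm,z,X.round(3), projw(d["K"],d["E"],X).round(0), pw)
```

```text
knobtip 0.1 [0.631 0.364 0.1  ] [428. 277.] (428, 279)
knobtip 0.15 [0.616 0.347 0.15 ] [430. 290.] (428, 279)
knobtip 0.2 [0.602 0.331 0.2  ] [433. 306.] (428, 279)
knobtip 0.25 [0.588 0.314 0.25 ] [436. 326.] (428, 279)
knobtip 0.3 [0.573 0.297 0.3  ] [440. 353.] (428, 279)
peg 0.1 [0.606 0.253 0.1  ] [355. 288.] None
peg 0.15 [0.593 0.242 0.15 ] [353. 302.] None
peg 0.2 [0.58  0.231 0.2  ] [350. 319.] None
peg 0.25 [0.567 0.22  0.25 ] [346. 342.] None
peg 0.3 [0.553 0.209 0.3  ] [340. 371.] None
```

Call:
{"api": "step_arm", "payload": {"targets": [[0,0,-7.0,0,0,0,0.5],[0,0,-7.0,0,0,0,0.5],[0,0,-7.0,0,0,0,0.5],[0,0,-7.0,0,0,0,0.5],[0,0,-7.0,0,0,0,0.5],[0,0,-7.0,0,0,0,0.5],[0,0,-6.0,0,0,0,0.5],[0,0,0,0,0,0,0.5]]}}

```text
time: 2.23
tool_pos: [0.4146, 0.2046, 0.351]
orientation: [0.822, -3.032, -0.001]
wrist_force: [-0.4, -0.8, 0.2]
grip_width: 0.0426
gripper_force: 0.0
```

Call:
{"api": "step_arm", "payload": {"targets": [[0,0,0,-3.25,-1.16,0,0.5],[0,0,0,-3.25,-1.16,0,0.5],[0,0,0,-3.25,-1.16,0,0.5],[0,0,0,-3.25,-1.16,0,0.5],[0,0,0,-3.25,-1.16,0,0.5],[0,0,0,0,0,3.5,0.5],[0,0,0,0,0,3.5,0.5],[0,0,0,0,0,3.5,0.5],[0,0,0,0,0,3.5,0.5],[0,0,0,0,0,0,0.5],[0,0,0,0,0,0,0.5]]}}

```text
time: 3.15
tool_pos: [0.5839, 0.2352, 0.2098]
orientation: [0.813, -3.03, 0.0]
wrist_force: [0.2, 0.8, 0.9]
grip_width: 0.0426
gripper_force: 0.0
```

Run:
```python
from h import *
im=eyes.capture("wrist")[:,:,::-1];t=eyes.capture("top")[:,:,::-1]
cv2.imwrite("pics/w2.png",np.hstack([cv2.resize(im[150:420,160:400],(400,450)),cv2.resize(t[150:240,160:240],(400,450))]))
```

```text
(no output)
```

View pics/w2.png

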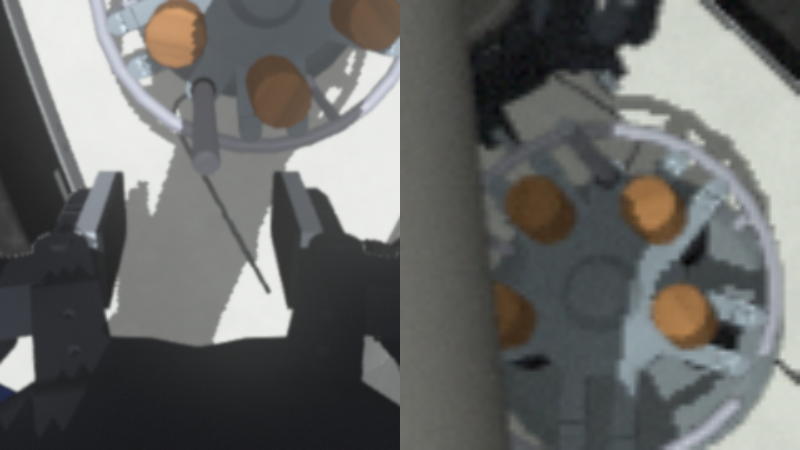

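Call:
{"api": "step_arm", "payload": {"targets": [[0,0,0,0,0,2.3,0.5],[0,0,0,0,0,2.3,0.5],[0,0,0,0,0,2.3,0.5],[0,0,0,0,0,0,0.5],[0,0,0,0,0.4,0,0.5],[0,0,0,0,0.4,0,0.5],[0,0,0,0,0.2,0,0.5],[0,0,0,0,0.2,0,0.5],[0,0,0,0,0.2,0,0.5],[0,0,0,0,0.2,0,0.5],[0,0,0,0,0.0,0,0.5],[0,0,0,0,0,0,0.5]]}}

```text
time: 4.25
tool_pos: [0.5777, 0.2482, 0.1425]
orientation: [-0.814, 3.034, 0.0]
wrist_force: [0.3, 0.1, 0.2]
grip_width: 0.0425
gripper_force: 0.0
```

Call:
{"api": "step_arm", "payload": {"targets": [[0,0,0,-0.08,0.2,0,0.5],[0,0,0,-0.08,0.2,0,0.5],[0,0,0,-0.08,0.2,0,0.5],[0,0,0,-0.08,0.2,0,0.5],[0,0,0,-0.08,0.2,0,0.5],[0,0,0,-0.08,0.2,0,0.5]]}}

```text
time: 4.75
tool_pos: [0.5772, 0.2587, 0.1423]
orientation: [-0.811, 3.033, -0.005]
wrist_force: [3.5, -4.4, -2.1]
grip_width: 0.0426
gripper_force: 2.8
```

Call:
{"api": "step_arm", "payload": {"targets": [[0,0,0,-0.08,0.2,0,0.5],[0,0,0,-0.08,0.2,0,0.5],[0,0,0,-0.06,0.2,0,0.5],[0,0,0,-0.05,0.2,0,0.5],[0,0,0,-0.04,0.2,0,0.5]]}}

```text
time: 5.17
tool_pos: [0.5761, 0.2694, 0.1424]
orientation: [-0.81, 3.03, -0.005]
wrist_force: [6.0, -2.8, -3.8]
grip_width: 0.043
gripper_force: 3.0
```

```bash
cat > pegpos.py <<'E'
from h import *
E
python3 - <<'E'
from h import *
a=eyes.capture("scene")[:,:,::-1];im=eyes.capture("wrist")[:,:,::-1]
cv2.imwrite("pics/w3.png",np.hstack([cv2.resize(im[150:420,130:430],(400,360)),cv2.resize(a[125:233,180:300],(400,360))]))
E
```

```text
(no output)
```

View pics/w3.png

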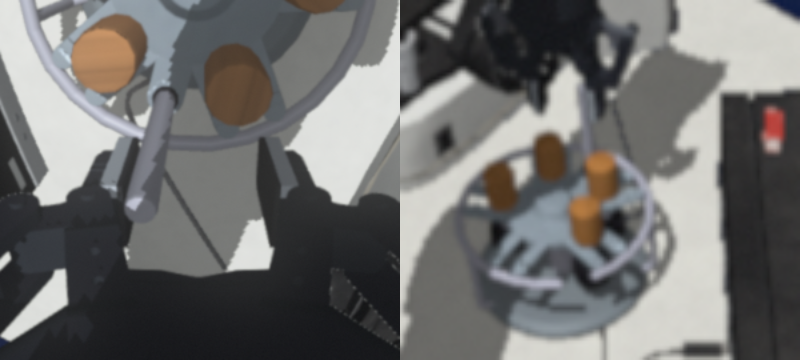

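Call:
{"api": "step_arm", "payload": {"targets": [[0,0,0,-0.05,0.2,0,0.5],[0,0,0,-0.04,0.2,0,0.5],[0,0,0,-0.04,0.2,0,0.5],[0,0,0,-0.03,0.2,0,0.5],[0,0,0,-0.02,0.2,0,0.5],[0,0,0,-0.02,0.2,0,0.5]]}}

```text
time: 5.77
tool_pos: [0.5719, 0.2815, 0.1428]
orientation: [-0.811, 3.03, -0.003]
wrist_force: [5.8, -2.4, -2.2]
grip_width: 0.0424
gripper_force: 2.5
```

Call:
{"api": "step_arm", "payload": {"targets": [[0,0,0,-0.02,0.2,0,0.5],[0,0,0,-0.01,0.2,0,0.5],[0,0,0,0,0.2,0,0.5],[0,0,0,0,0.2,0,0.5],[0,0,0,0.01,0.2,0,0.5],[0,0,0,0.02,0.2,0,0.5]]}}

```text
time: 6.27
tool_pos: [0.5657, 0.2922, 0.1429]
orientation: [-0.811, 3.03, -0.002]
wrist_force: [4.5, -2.0, -0.7]
grip_width: 0.0429
gripper_force: 2.2
```

Call:
{"api": "step_arm", "payload": {"targets": [[0,0,0,0.03,0.2,0,0.5],[0,0,0,0.04,0.2,0,0.5],[0,0,0,0.05,0.2,0,0.5],[0,0,0,0.06,0.2,0,0.5],[0,0,0,0.06,0.2,0,0.5]]}}

```text
time: 6.68
tool_pos: [0.5586, 0.2999, 0.143]
orientation: [-0.811, 3.03, -0.002]
wrist_force: [4.4, -2.4, -0.5]
grip_width: 0.0425
gripper_force: 2.0
```

Call:
{"api": "step_arm", "payload": {"targets": [[0,0,0,0.07,0.16,0,0.5],[0,0,0,0.07,0.16,0,0.5],[0,0,0,0.08,0.16,0,0.5]]}}

```text
time: 6.93
tool_pos: [0.5531, 0.3033, 0.1429]
orientation: [-0.812, 3.032, -0.0]
wrist_force: [4.6, -1.2, 1.6]
grip_width: 0.0427
gripper_force: 2.0
```

Call:
{"api": "step_arm", "payload": {"targets": [[0,0,0,0.08,0.15,0,0.5],[0,0,0,0.08,0.15,0,0.5]]}}

```text
time: 7.1
tool_pos: [0.5494, 0.3052, 0.1427]
orientation: [-0.813, 3.033, 0.0]
wrist_force: [3.9, -1.7, 1.0]
grip_width: 0.0426
gripper_force: 1.9
```

Call:
{"api": "step_arm", "payload": {"targets": [[0,0,0,0.08,0.14,0,0.5],[0,0,0,0.09,0.14,0,0.5]]}}

```text
time: 7.27
tool_pos: [0.5465, 0.3067, 0.1426]
orientation: [-0.814, 3.033, -0.0]
wrist_force: [9.1, -4.1, -0.3]
grip_width: 0.0422
gripper_force: 4.0
```

Call:
{"api": "step_arm", "payload": {"targets": [[0,0,0,0.02,0.04,0,0.5],[0,0,0,0,0,0,0.5]]}}

```text
time: 7.43
tool_pos: [0.5466, 0.3066, 0.1426]
orientation: [-0.813, 3.032, -0.001]
wrist_force: [5.4, -1.8, -0.3]
grip_width: 0.0429
gripper_force: 2.5
```

Call:
{"api": "step_arm", "payload": {"targets": [[0,0,0,0.05,0.1,0,0.5],[0,0,0,0,0,0,0.5]]}}

```text
time: 7.6
tool_pos: [0.5465, 0.3066, 0.1426]
orientation: [-0.812, 3.031, -0.003]
wrist_force: [8.1, -2.9, -1.3]
grip_width: 0.0428
gripper_force: 3.3
```

Force builds with no movement, so this is the stop. I'll back off, rise clear and look.

Call:
{"api": "step_arm", "payload": {"targets": [[0,0,0,0,-0.5,0,0.5],[0,0,0,0,-0.7,0,0.5],[0,0,0,0,0,-2.0,0.5],[0,0,0,0,0,-3.5,0],[0,0,0,0,0,-3.5,0],[0,0,0,0,0,-3.5,0],[0,0,0,0,0,-3.5,0],[0,0,0,3.0,-2.0,0,0],[0,0,0,3.0,-2.0,0,0],[0,0,0,3.0,-2.0,0,0],[0,0,0,3.0,-2.0,0,0],[0,0,0,3.0,-2.0,0,0],[0,0,0,3.0,-2.0,0,0],[0,0,0,0,0,0,0],[0,0,0,0,0,0,0]]}}

```text
time: 8.85
tool_pos: [0.4531, 0.102, 0.3021]
orientation: [0.81, -3.033, -0.006]
wrist_force: [0.7, 0.6, -0.3]
grip_width: 0.0855
gripper_force: 0.0
```

Run:
```python
from h import *
c=eyes.get_calibration("wrist");K,E=c["camera_matrix"],c["extrinsics"]
w=eyes.capture("wrist")[:,:,::-1];t=eyes.capture("top")[:,:,::-1]
np.savez("w4.npz",K=K,E=E,w=w,t=t)
c=(.524,.239);out=[]
for q in(ortho(t,lambda X:proj("top",X),c,.083,.11),ortho(w,lambda X:projw(K,E,X),c,.083,.11)):
    q=cv2.convertScaleAbs(q,alpha=1.5)
    for a in(.75,1,1.25):
        p=lambda r:(int(200+r*np.sin(a)/.11*200),int(200+r*np.cos(a)/.11*200))
        cv2.line(q,p(.095),p(.108),(0,0,255),1)
    out.append(q)
cv2.imwrite("pics/o4.png",np.hstack(out))
```

```text
(no output)
```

View pics/o4.png

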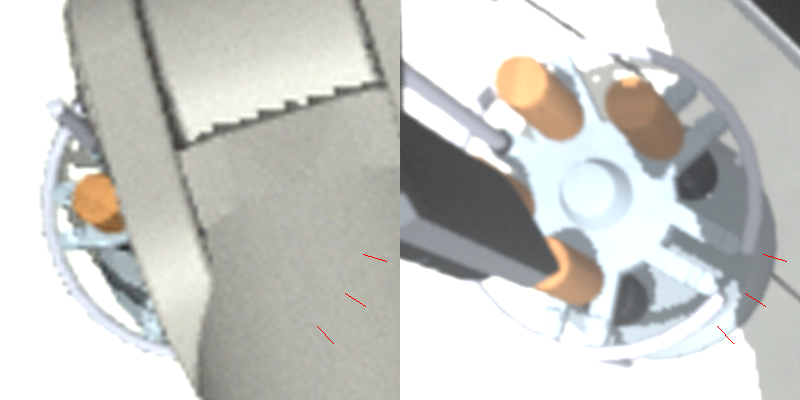

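The fork now lines up with the ring gap at about 1.05 rad. Next I go above the stamp and view it along with the unobstructed rack.

Call:
{"api": "step_arm", "payload": {"targets": [[0,0,-6,0,0,0,0.3],[0,0,-6,0,0,0,0.3],[0,0,-6,0,0,0,0.3],[0,0,-6,0,0,0,0.3],[0,0,-6,0,0,0,0.3],[0,0,0,3.49,-1.82,0,0.3],[0,0,0,3.49,-1.82,0,0.3],[0,0,0,3.49,-1.82,0,0.3],[0,0,0,3.49,-1.82,0,0.3],[0,0,0,3.49,-1.82,0,0.3],[0,0,0,3.49,-1.82,0,0.3],[0,0,0,3.49,-1.82,0,0.3],[0,0,0,0,0,3.5,0.3],[0,0,0,0,0,3.5,0.3],[0,0,0,0,0,3.5,0.3],[0,0,0,0,0,0,0.3],[0,0,0,0,0,0,0.3]]}}

```text
time: 10.37
tool_pos: [0.4436, -0.1726, 0.2414]
orientation: [1.568, -2.716, 0.003]
wrist_force: [0.6, 0.2, 0.2]
grip_width: 0.0596
gripper_force: 0.0
```

Run:
```python
from h import *
s=status.observe();print(s["tool_pos"],s["orientation"])
c=eyes.get_calibration("wrist");K,E=c["camera_matrix"],c["extrinsics"]
w=eyes.capture("wrist")[:,:,::-1];t=eyes.capture("top")[:,:,::-1];sc=eyes.capture("scene")[:,:,::-1]
np.savez("w5.npz",K=K,E=E,w=w,t=t,s=sc)
c=(.524,.239)
q=[cv2.convertScaleAbs(ortho(im,lambda X,n=n:proj(n,X),c,.083,.11),alpha=1.2) for n,im in(("top",t),("scene",sc))]
x=projw(K,E,np.array([[.443,-.173,.09],[.443,-.173,0.022]]));print(x)
w2=w.copy()
for p in x: cv2.circle(w2,tuple(int(round(v)) for v in p),2,(255,255,0),-1)
cv2.imwrite("pics/o5.png",np.vstack([np.hstack([q[0],q[1]]),cv2.resize(w2[60:260,80:480],(800,200*2))[:200*2-200+0] if 0 else cv2.resize(w2[100:250,80:480],(800,200))]))
```

```text
[ 0.44358833 -0.17264076  0.2413857 ] [ 1.56769413 -2.71605467  0.00305527]
[[280.0788512  193.38858125]
 [279.71925786 179.44118654]]
```

View pics/o5.png

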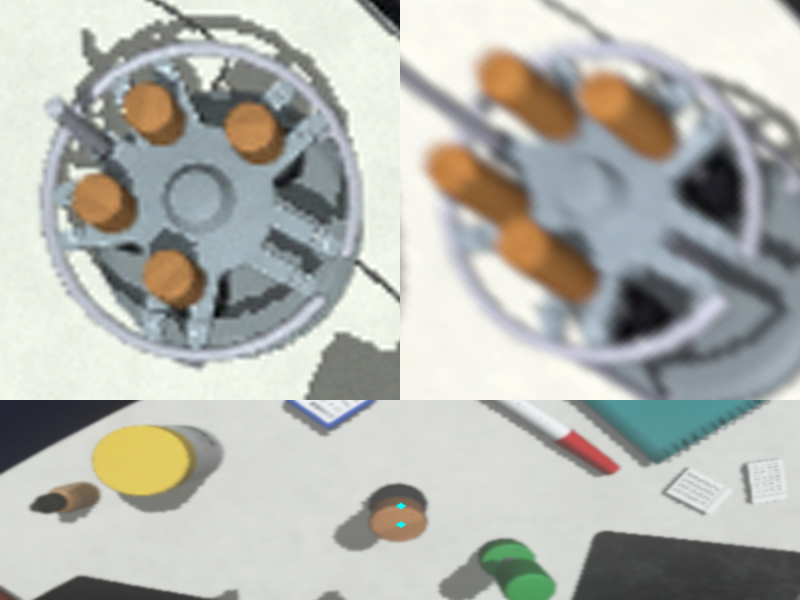

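The rectified views show the empty fork at the gap: prong ends at (325,243) and (303,287), ring ends at (322,298) and (350,253). The stamp's knob top is at (398,519), within about 3 mm of the prediction. I'll refine the rack and stamp numerically by fitting the orange knob silhouettes.

```bash
cat > fit.py <<'E'
from h import *
from scipy.optimize import minimize
S=4
def orange(im):
    h=cv2.cvtColor(im.astype(np.uint8),cv2.COLOR_BGR2HSV).astype(int); return ((h[...,0]>=6)&(h[...,0]<=19)&(h[...,1]>110)&(h[...,2]>60)).astype(np.uint8)
def sil(pf,cs,z0,z1,shape):
    m=np.zeros((shape[0]*S,shape[1]*S),np.uint8); a=np.linspace(0,2*np.pi,40)
    for c in cs:
        X=np.concatenate([np.stack([c[0]+.014*np.cos(a),c[1]+.014*np.sin(a),0*a+z],-1) for z in(z0,z1)])
        p=(pf(X)+.5)*S-.5
        cv2.fillConvexPoly(m,cv2.convexHull(p.astype(np.float32)).round().astype(np.int32),255)
    return cv2.resize(m,shape[::-1],interpolation=cv2.INTER_AREA)/255.
def cost(mask,s,roi):
    y0,y1,x0,x1=roi; return np.abs(mask[y0:y1,x0:x1]-s[y0:y1,x0:x1]).sum()
def roi(pf,c,r,z,shape):
    a=np.linspace(0,6.3,30);X=np.concatenate([np.stack([c[0]+r*np.cos(a),c[1]+r*np.sin(a),0*a+q],-1) for q in z]);p=pf(X)
    lo=np.maximum(p.min(0),0).astype(int);hi=p.max(0).astype(int)+1
    return lo[1],min(hi[1],shape[0]),lo[0],min(hi[0],shape[1])
def knobs(v):
    t=np.pi+v[2]; return [(v[0]+.0475*np.cos(t+k*2*np.pi/5),v[1]+.0475*np.sin(t+k*2*np.pi/5)) for k in(1,2,3,4)]
def run(ims,model,z0,z1,x0,r,stepv):
    ps=[(orange(im),pf,roi(pf,x0,r,(z0,z1),im.shape[:2]),im.shape[:2]) for im,pf in ims]
    f=lambda v:sum(cost(m,sil(pf,model(v),z0,z1,sh),ro) for m,pf,ro,sh in ps)
    sim=np.vstack([x0]+[np.array(x0)+np.eye(len(x0))[i]*stepv[i] for i in range(len(x0))])
    q=minimize(f,x0,method="Nelder-Mead",options=dict(initial_simplex=sim,xatol=5e-5,fatol=.05)); return q.x.round(4),round(q.fun,1),[int(m[ro[0]:ro[1],ro[2]:ro[3]].sum()) for m,_,ro,_ in ps]
E
python3 - <<'E'
from fit import *
d=np.load("w5.npz");T=(d["t"],lambda X:proj("top",X));C=(d["s"],lambda X:proj("scene",X));W=(d["w"],lambda X:projw(d["K"],d["E"],X))
e=np.load("w4.npz");W4=(e["w"],lambda X:projw(e["K"],e["E"],X))
for n,i in(("top",[T]),("scene",[C]),("both",[T,C])): print("rack",n,run(i,knobs,.085,.125,[.524,.239,1.05],.075,[.004,.004,.05]))
for n,i in(("top",[T]),("scene",[C]),("wrist",[W])): print("stamp",n,run(i,lambda v:[v],.05,.09,[.443,-.173],.035,[.004,.004]))
E
```

```text
rack top (array([0.5237, 0.239 , 1.0736]), np.float64(165.2), [481])
rack scene (array([0.5247, 0.2401, 1.0737]), np.float64(196.7), [387])
rack both (array([0.5233, 0.2388, 1.0514]), np.float64(362.9), [481, 387])
stamp top (array([ 0.4431, -0.1724]), np.float64(48.1), [97])
stamp scene (array([ 0.443, -0.173]), np.float64(54.5), [139])
stamp wrist (array([ 0.399, -0.217]), np.float64(19.0), [19])
```

```bash
python3 - <<'E'
import re
s=open("fit.py").read()
i=s.index("def orange");j=s.index("def sil")
s=s[:i]+'''def orange(im):
    b,g,r=[im[...,k].astype(int) for k in range(3)]; return ((r-b>35)&(r-g>12)&(r<1.9*g+30)&(g>=b)).astype(np.uint8)
'''+s[j:]
open("fit.py","w").write(s)
E
python3 - <<'E'
from fit import *
d=np.load("w5.npz");T=(d["t"],lambda X:proj("top",X));C=(d["s"],lambda X:proj("scene",X));W=(d["w"],lambda X:projw(d["K"],d["E"],X))
for n,i in(("top",[T]),("scene",[C]),("both",[T,C])):
    r=run(i,knobs,.085,.125,[.524,.239,1.05],.075,[.004,.004,.05]); print("rack",n,r,sil(i[0][1],knobs(r[0]),.085,.125,(420,560)).sum())
for n,i in(("top",[T]),("scene",[C]),("wrist",[W])):
    r=run(i,lambda v:[v],.05,.09,[.443,-.173],.035,[.004,.004]);print("stamp",n,r,sil(i[0][1],[r[0]],.05,.09,(420,560)).sum())
E
```

```text
rack top (array([0.5239, 0.2395, 1.0542]), np.float64(134.7), [511]) 646.913725490196
rack scene (array([0.5248, 0.2407, 1.0497]), np.float64(141.7), [442]) 583.1647058823529
rack both (array([0.5233, 0.2385, 1.0599]), np.float64(278.8), [511, 442]) 645.1019607843136
stamp top (array([ 0.4431, -0.1744]), np.float64(40.6), [105]) 146.21568627450978
stamp scene (array([ 0.4432, -0.1735]), np.float64(35.6), [158]) 193.8156862745098
stamp wrist (array([ 0.4431, -0.1753]), np.float64(190.5), [678]) 869.9529411764706
```

Call:
{"api": "step_arm", "payload": {"newtons": 25, "targets": [[0,0,0,0.15,0,3.6,0.35],[0,0,0,0,0,3.6,0.35],[0,0,0,0,0,3.6,0.35],[0,0,0,0,0,3.6,0.35],[0,0,0,0,0,2.0,0.35],[0,0,0,0,0,1.7,0.35],[0,0,0,0,0,0,0.35],[0,0,0,0,0,0,0.5],[0,0,0,0,0,0,0.6],[0,0,0,0,0,0,0.7],[0,0,0,0,0,0,0.8],[0,0,0,0,0,0,1],[0,0,0,0,0,0,1],[0,0,0,0,0,0,1],[0,0,0,0,0,0,1]]}}

```text
time: 11.77
tool_pos: [0.4453, -0.1749, 0.0688]
orientation: [1.572, -2.72, 0.011]
wrist_force: [-1.2, 0.8, 6.9]
grip_width: 0.0269
gripper_force: 24.5
```

Call:
{"api": "step_arm", "payload": {"targets": [[0,0,0,0,0,0,0.8],[0,0,0,0,0,0,0.5],[0,0,0,0,0,0,0.4],[0,0,0,0,0,0,0.4]]}}

```text
time: 12.1
tool_pos: [0.4442, -0.175, 0.0673]
orientation: [1.571, -2.718, 0.009]
wrist_force: [0.0, -0.1, 0.7]
grip_width: 0.0516
gripper_force: 0.0
```

Call:
{"api": "step_arm", "payload": {"newtons": 25, "targets": [[0,0,0,0,0,0.8,0.4],[0,0,0,0,0,0,0.4],[0,0,0,0,0,0,0.5],[0,0,0,0,0,0,0.6],[0,0,0,0,0,0,0.7],[0,0,0,0,0,0,0.8],[0,0,0,0,0,0,1],[0,0,0,0,0,0,1],[0,0,0,0,0,0,1]]}}

```text
time: 12.85
tool_pos: [0.444, -0.1748, 0.059]
orientation: [1.571, -2.718, 0.008]
wrist_force: [-0.8, -0.2, -0.3]
grip_width: 0.0273
gripper_force: 25.5
```

Call:
{"api": "step_arm", "payload": {"targets": [[0,0,0,0,0,-1.5,1],[0,0,0,0,0,-3,1],[0,0,0,0,0,-3,1],[0,0,0,0,0,-3,1],[0,0,0,0,0,-3,1],[0,0,0,0,0,-3,1],[0,0,0,0,0,-3,1],[0,0,0,-1.5,0.8,0,1],[0,0,0,-3.0,1.55,0,1],[0,0,0,-3.0,1.55,0,1],[0,0,0,-3.0,1.55,0,1],[0,0,0,-3.0,1.55,0,1],[0,0,0,-3.0,1.55,0,1],[0,0,0,-3.0,1.55,0,1],[0,0,0,-3.0,1.55,0,1],[0,0,0,-2.5,1.3,0,1],[0,0,0,-1.3,0.7,0,1],[0,0,0,0,0,0,1],[0,0,0,0,0,0,1]]}}

```text
time: 14.43
tool_pos: [0.4566, 0.1227, 0.2521]
orientation: [1.573, -2.716, 0.009]
wrist_force: [-0.4, -0.6, -1.4]
grip_width: 0.027
gripper_force: 25.6
```

Call:
{"api": "step_arm", "payload": {"targets": [[0,0,0,0,0,2.5,1],[0,0,0,0,0,2.5,1],[0,0,0,0,0,2.5,1],[0,0,0,0,0,2.5,1],[0,0,0,0,0,2.5,1],[0,0,0,0,0,2.5,1],[0,0,0,0,0,0,1],[0,0,0,0,0,0,1]]}}

```text
time: 15.1
tool_pos: [0.4562, 0.1196, 0.1016]
orientation: [1.566, -2.717, 0.008]
wrist_force: [0.8, 0.2, -0.6]
grip_width: 0.0272
gripper_force: 25.6
```

Run:
```python
from h import *
s=status.observe();print(s["tool_pos"],s["orientation"])
c=eyes.get_calibration("wrist");K,E=c["camera_matrix"],c["extrinsics"]
w=eyes.capture("wrist")[:,:,::-1];t=eyes.capture("top")[:,:,::-1];sc=eyes.capture("scene")[:,:,::-1]
np.savez("w6.npz",K=K,E=E,w=w,t=t,s=sc)
cx,cy,th=.524,.239,1.055
o=np.array([-np.cos(th),-np.sin(th)]);l=np.array([-o[1],o[0]])
def F(r,q,z):return np.array([cx,cy,z])+np.r_[o*r+l*q,0]
print("stamp along,lateral",(s["tool_pos"][:2]-[cx,cy])@o,(s["tool_pos"][:2]-[cx,cy])@l)
def draw(im,pf,roi,size):
    x0,y0,x1,y1=roi;f=size[0]/(x1-x0);g=size[1]/(y1-y0)
    q=cv2.resize(im[y0:y1,x0:x1],size,interpolation=cv2.INTER_CUBIC)
    for a,b in(((45,-6.5),(75,-6.5)),((45,6.5),(75,6.5)),((52,-18.5),(72,-18.5)),((52,18.5),(72,18.5))):
        p=[tuple(int(v) for v in ((pf(F(r/1e3,k/1e3,.085)[None])[0]-[x0,y0]+.5)*[f,g])) for r,k in(a,b)]; cv2.line(q,*p,(0,0,255),1)
    return q
a=draw(w,lambda X:projw(K,E,X),(160,180,400,400),(480,440))
b=draw(t,lambda X:proj("top",X),(190,185,270,260),(320,300))
b=np.vstack([b,np.zeros((140,320,3),np.uint8)])
cv2.imwrite("pics/o6.png",np.hstack([a,b]))
```

```text
[0.45618418 0.11960319 0.10158434] [ 1.56598284 -2.71666608  0.00810026]
stamp along,lateral 0.13731195783589698 -0.00010318053077100585
```

View pics/o6.png

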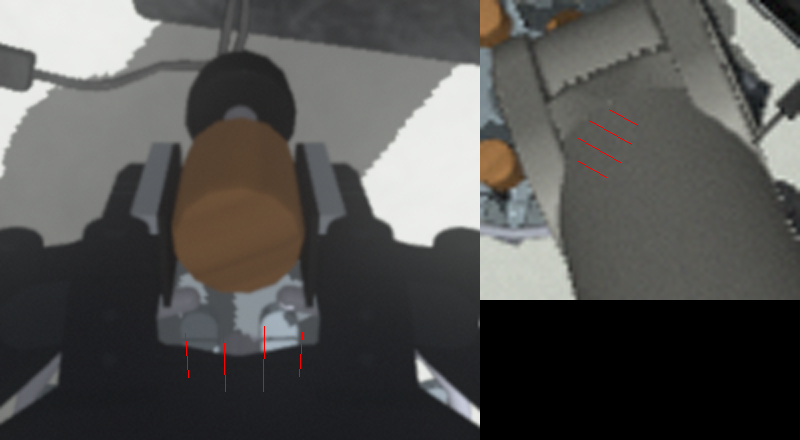

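The last view shows the ring ends at (185,300) and (292,297) and the prong tips at (200,325) and (280,322). The knob (middle x ≈ 239) is lined up within 1 mm, so I slide in along the fork with a slight +y drift.

Call:
{"api": "step_arm", "payload": {"targets": [[0,0,0,-0.5,0.005,0,1],[0,0,0,-0.5,0.005,0,1],[0,0,0,-0.5,0.005,0,1],[0,0,0,-0.5,0.005,0,1],[0,0,0,-0.5,0.005,0,1],[0,0,0,-0.5,0.005,0,1],[0,0,0,-0.5,0.005,0,1],[0,0,0,-0.5,0.005,0,1],[0,0,0,-0.5,0.005,0,1],[0,0,0,-0.4,0.01,0,1],[0,0,0,0,0,0,1]]}}

```text
time: 16.17
tool_pos: [0.4814, 0.1653, 0.1021]
orientation: [1.572, -2.718, 0.008]
wrist_force: [-0.2, 0.2, 0.5]
grip_width: 0.0268
gripper_force: 25.6
```

Call:
{"api": "step_arm", "payload": {"targets": [[0,0,0,-0.2,0.0,0,1],[0,0,0,-0.2,0.01,0,1],[0,0,0,-0.2,0.0,0,1],[0,0,0,-0.2,0.01,0,1],[0,0,0,0,0,0,1]]}}

```text
time: 16.58
tool_pos: [0.485, 0.1717, 0.1021]
orientation: [1.571, -2.718, 0.008]
wrist_force: [-0.6, -0.4, -0.4]
grip_width: 0.0275
gripper_force: 25.6
```

Call:
{"api": "step_arm", "payload": {"targets": [[0,0,0,-0.2,0.0,0,1],[0,0,0,-0.2,0.0,0,1],[0,0,0,-0.2,0.0,0,1],[0,0,0,-0.2,0.0,0,1],[0,0,0,0,0,0,1]]}}

```text
time: 17.0
tool_pos: [0.4891, 0.1787, 0.102]
orientation: [1.571, -2.718, 0.008]
wrist_force: [0.7, 0.2, -0.2]
grip_width: 0.0272
gripper_force: 25.6
```

Call:
{"api": "step_arm", "payload": {"targets": [[0,0,0,-0.2,0.0,0,1],[0,0,0,-0.2,0.01,0,1],[0,0,0,-0.2,0.0,0,1],[0,0,0,-0.2,0.0,0,1],[0,0,0,0,0,0,1]]}}

```text
time: 17.42
tool_pos: [0.4929, 0.1857, 0.1019]
orientation: [1.571, -2.718, 0.008]
wrist_force: [-0.9, 0.1, -1.0]
grip_width: 0.0273
gripper_force: 25.6
```

Call:
{"api": "step_arm", "payload": {"targets": [[0,0,0,-0.2,0.0,0,1],[0,0,0,-0.2,0.01,0,1],[0,0,0,-0.2,0.0,0,1],[0,0,0,-0.2,0.0,0,1],[0,0,0,0,0,0,1]]}}

```text
time: 17.83
tool_pos: [0.4968, 0.1927, 0.1019]
orientation: [1.571, -2.718, 0.008]
wrist_force: [0.5, -0.4, 0.1]
grip_width: 0.0274
gripper_force: 25.6
```

Call:
{"api": "step_arm", "payload": {"targets": [[0,0,0,-0.15,0.0,0,1],[0,0,0,-0.15,0.0,0,1],[0,0,0,-0.1,0.0,0,1],[0,0,0,0,0,0,1]]}}

```text
time: 18.17
tool_pos: [0.4987, 0.1959, 0.1019]
orientation: [1.571, -2.718, 0.008]
wrist_force: [-0.4, 0.4, -0.6]
grip_width: 0.0271
gripper_force: 25.6
```

Call:
{"api": "step_arm", "payload": {"targets": [[0,0,0,-0.1,0.0,0,1],[0,0,0,-0.05,0.0,0,1],[0,0,0,0,0,0,1]]}}

```text
time: 18.42
tool_pos: [0.4994, 0.197, 0.1018]
orientation: [1.571, -2.718, 0.008]
wrist_force: [-0.1, -0.5, -0.9]
grip_width: 0.027
gripper_force: 25.6
```

Call:
{"api": "step_arm", "payload": {"targets": [[0,0,0,-0.1,0.0,0,1],[0,0,0,0,0,0,1]]}}

```text
time: 18.58
tool_pos: [0.4999, 0.1976, 0.1018]
orientation: [1.57, -2.718, 0.009]
wrist_force: [-1.0, 0.6, 0.4]
grip_width: 0.0269
gripper_force: 25.6
```

Call:
{"api": "step_arm", "payload": {"targets": [[0,0,0,0,0,0.2,1],[0,0,0,0,0,0.2,1],[0,0,0,0,0,0.1,1],[0,0,0,0,0,0,1]]}}

```text
time: 18.92
tool_pos: [0.4997, 0.1977, 0.0964]
orientation: [1.57, -2.717, 0.008]
wrist_force: [-0.5, 0.0, -0.6]
grip_width: 0.0271
gripper_force: 25.6
```

Call:
{"api": "step_arm", "payload": {"targets": [[0,0,0,0,0,0.1,1],[0,0,0,0,0,0.1,1],[0,0,0,0,0,0.05,1],[0,0,0,0,0,0,1]]}}

```text
time: 19.25
tool_pos: [0.4998, 0.1977, 0.0943]
orientation: [1.57, -2.718, 0.008]
wrist_force: [-0.1, -0.1, -0.2]
grip_width: 0.0275
gripper_force: 25.7
```

Call:
{"api": "step_arm", "payload": {"targets": [[0,0,0,0,0,0.05,1],[0,0,0,0,0,0.05,1],[0,0,0,0,0,0,1],[0,0,0,0,0,0,1]]}}

```text
time: 19.58
tool_pos: [0.4999, 0.1977, 0.0941]
orientation: [1.57, -2.718, 0.009]
wrist_force: [-2.6, -1.4, 5.8]
grip_width: 0.0273
gripper_force: 26.3
```

Contact at exactly the seated height (0.094). Releasing.

Call:
{"api": "step_arm", "payload": {"targets": [[0,0,0,0,0,-0.08,1],[0,0,0,0,0,0,0.65],[0,0,0,0,0,0,0.6],[0,0,0,0,0,0,0.5],[0,0,0,0,0,0,0.45],[0,0,0,0,0,0,0.45],[0,0,0,0,0,0,0.45]]}}

```text
time: 20.17
tool_pos: [0.4999, 0.1978, 0.094]
orientation: [1.571, -2.718, 0.008]
wrist_force: [-0.2, -0.4, 0.2]
grip_width: 0.0471
gripper_force: 0.0
```

Call:
{"api": "step_arm", "payload": {"targets": [[0,0,0,0,0,-1,0.45],[0,0,0,0,0,-1,0.45],[0,0,0,0,0,-2,0.45],[0,0,0,0,0,-3,0.45],[0,0,0,0,0,-3,0.45],[0,0,0,0,0,-3,0.45],[0,0,0,0,0,-3,0.45],[0,0,0,3,0,-3,0.45],[0,0,0,4,0,0,0.45],[0,0,0,4,0,0,0.45],[0,0,0,4,0,0,0.45],[0,0,0,4,0,0,0.45],[0,0,0,4,0,0,0.45],[0,0,0,4,0,0,0.45],[0,0,0,0,0,0,0.45],[0,0,0,0,0,0,0.45]]}}

```text
time: 21.5
tool_pos: [0.3647, -0.0361, 0.2862]
orientation: [-1.566, 2.723, -0.009]
wrist_force: [0.1, 0.8, 0.5]
grip_width: 0.0465
gripper_force: 0.0
```

Run:
```python
from fit import *
s=status.observe();print(s["time"],s["tool_pos"],s["wrist_force"])
t=eyes.capture("top")[:,:,::-1];sc=eyes.capture("scene")[:,:,::-1]
np.savez("w7.npz",t=t,s=sc)
def k5(v):
    q=np.pi+v[2]; return [(v[0]+.0475*np.cos(q+k*2*np.pi/5),v[1]+.0475*np.sin(q+k*2*np.pi/5)) for k in range(5)]
T=(t,lambda X:proj("top",X));C=(sc,lambda X:proj("scene",X))
for i in([T],[C]):
    print(run(i,k5,.085,.125,[.524,.239,1.055],.075,[.004,.004,.05]))
for n,im in(("top",t),("scene",sc)):
    m=orange(im);N,l,st,ce=cv2.connectedComponentsWithStats(m)
    p=[proj(n,np.array([[x,y,.11]]))[0].round(1).tolist() for x,y in k5([.524,.239,1.055])]
    print(n,[(ce[i].round(1).tolist(),int(st[i,4])) for i in range(1,N) if st[i,4]>40],"pred(first=loose)",p)
```

```text
21.5 [ 0.36466123 -0.03606542  0.28617703] [0.12715449 0.80942616 0.47396924]
(array([0.5238, 0.2391, 1.0502]), np.float64(171.7), [628])
(array([0.5248, 0.2429, 1.0813]), np.float64(533.0), [206])
top [([239.4, 133.3], 54), ([190.3, 189.5], 129), ([212.6, 193.7], 124), ([519.2, 212.0], 407), ([407.7, 205.0], 356), ([178.5, 209.2], 133), ([214.8, 216.3], 118), ([193.4, 225.7], 124)] pred(first=loose) [[214.8, 215.8], [212.8, 193.3], [190.4, 188.9], [178.3, 208.6], [193.3, 225.5]]
scene [([211.7, 180.9], 200), ([403.4, 243.1], 342), ([369.9, 292.5], 251), ([277.3, 333.6], 46), ([447.6, 383.3], 3988)] pred(first=loose) [[228.8, 192.6], [241.5, 181.4], [231.5, 170.6], [213.1, 174.5], [210.8, 188.1]]
```

The five knobs match the fitted five-fork pattern within 0.6 px, and the loose one shows the same small offset as the fastened ones. The stamp is hung.

```bash
python3 -c "
from rig import ticket; print(ticket.sign_off())"
```

```text
the job is handed in; nothing more can be done
None
```

The stamp is hanging in the fork with the gripper clear, and I've handed the job in at about 21.5 s; sign-off gave no verdict, but the last top-camera check put it within about 1 mm of its place.

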